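# Click a laptop's bay cover home

## Robot

A 6-joint arm with a two-finger parallel gripper is mounted at the origin on the work surface. World frame = base frame: x ahead of the robot, y to its left, z up, the work surface at z = 0. Lengths are in mm, angles in rad, forces in N, time in s.
With the tool pointing down it reaches from about 325 to 925 mm from the base axis. Payload 3.1 kg.
Tool frame: the origin (TCP) lies midway between the tips of the shut fingers; the grasp point (between the pads) lies ctrl.tcp_to_grasp behind it (ctrl.tcp_to_grasp is the distance from the TCP to the grasp point, in mm); z points along the fingers, y is the line along which they close (so a half turn about z gives the same grasp; the last joint's range is limited). The gripper opens to 85 mm and grips with 20 to 120 N. Pads are 22 mm wide; open, the fingers measure 114 mm over their backs; the gripper's body (76 mm by 85 mm) begins 54 mm behind the grasp point. The pads swing forward as they close: fully open they stand 13 mm farther back than shut.
Start: joints at [-1.449, 0.217, 1.613, -0, 1.311, -0.112], TCP at [144.818, -608.002, 200.4] pointing down, gripper open.
Joint ranges: [-2.75, 2.75], [-0.78, 2.1], [0.31, 2.55], [-1.13, 4.27], [0.13, 2.63], [-2.58, 2.58]. Speed limits (rad/s): [2.79, 2.79, 3.14, 3.14, 3.14, 3.14].

## Interface

Orientations are given as a rotation vector (axis times angle).
In Python, from cell import ctrl gives the robot as it stands.
- The arm moves only by the tool send_rows, never from a script. Its argument "steps" is text: rows parted by semicolons, each of 6 numbers parted by spaces: the shift along the tool's x, y, z in units of 40 mm (1.0 is 40 mm), then the turn, a rotation vector about the tool's x, y, z in units of 5 degrees (1.0 is 5 degrees). A call has 1 to 20 rows; each row shifts and turns the commanded pose from where the row before left it, along the tool's axes as they then stand; what a row does not reach is not made up. A row lasts 1/12 s, in which the tool goes at most 41.7 mm and 7.16 degrees, less where a joint would pass 70% of its speed; a pose out of reach is approached as far as the arm can. A call is refused whole if a number of a shift passes 1 or a number of a turn 1, either way. A call with a gripper value outside its range is refused whole. "gripper" is the finger opening in mm, from 0 to 85.4, set as the call begins (left out, the last holds). The fingers move at their own pace and stop on an object; the grip force is fixed at half the most. Time passes only in rows, so rows that do not move let the fingers close. It gives the time, the measured TCP pose, the force, the opening and the grip force at its end, in the units of the state.
- ctrl.sense(): the state, without advancing time (a new reading comes with each control period).
- ctrl.read_camera(name): name is "side" or "top" or "wrist"; returns a dict with "img" (384x512x3 uint8, red, green, blue), "z_map" (384x512 float32, mm along the optical axis (not along the pixel's ray), 0 where there is no reading), "intrinsics" (3x3 intrinsics, pixels), "eye" and "rotation" of the camera in the world. Camera axes: x right, y up, looking along -z (the intrinsics and any distortion apply to the point x, -y, -z); pixel columns grow to the right and rows downward; lengths in mm; the calibration is good to about 2 mm. A picture is of the moment at which its call begins.
- ctrl.hand_in(): hands the job in; it is judged then, once.
The state is a dict: "clock": time; "q": joint angles; "joint_vel": joint speeds; "tau": joint torques, N m; "tool_pos": TCP position; "tool_rot": TCP orientation; "ft_force": force on the tool from outside, world axes, zero at the start; "moment": the same for the moment, N m; "width": opening from 0.0 (shut) to 1.0 (fully open); "gripper_force": force on a finger pad.
Only numpy, scipy, OpenCV 4.12 (cv2) and the standard library are available. Lean on these libraries where they do the work, as an engineer would, in place of code of your own. Each camera call takes 0.05 s, during which the arm holds its last target. There are 200 camera calls.

## Task

The laptop lies upside down on the repair bench and one of its two bay covers still stands up out of its bay. Take the pressing tool with the broad round foot, set it squarely on the middle of the raised cover and press straight down until the cover clicks fully home, then stand the tool upright on the bench again, clear of the laptop. Use the tool and not the fingers on the cover, and leave the other, slim-footed tool standing where it is.

Things in the scene. Friction and masses are not known exactly. Their poses are not given: they have to be found in the camera images.
- presser: The pressing tool to use, standing upright: flat round aluminium foot 46 mm across, 12 mm high; steel stem 14 mm across; round wooden handle 28 mm across, from 58 to 115 mm above the foot's underside; 0.14 to 0.28 kg. Origin: centre of the foot's underside, z up along the handle. Grip the handle from above at about 85 mm, any yaw, with 40 N or more so that it does not slip when pressing.
- bay_cover: Raised dark grey cover, 56 mm (x) by 76 mm (y). Origin: centre of its top, z up, at first 31 mm above the bench (9 mm above the laptop's underside). It slides straight down 8 mm and is home with its top 1 mm above the underside, like the cover beside it. Over-centre snap: resists with 12 N at first, ever less to half way (4 mm), then snaps home by itself and stays. Let go sooner, it rises again.
- laptop: Black laptop, upside down, immovable, 200 mm (x) by 290 mm (y) by 22 mm thick, at any yaw. Origin: centre of its face on the bench, z up; the underside with the covers is at z = 22 mm. The raised cover is centred at x = -10, y = -70 mm in this frame; the like one, already home, at x = -10, y = +70 mm.
- slim_presser: The other standing tool, to be left alone: same handle and height, but its foot is only 24 mm across, narrower than the handle. Origin: centre of the foot's underside, z up. It stands at least 120 mm from the pressing tool; the two may be in either place. A screw tray, a screwdriver and a flat wooden stick lie farther off.
Mind the look-alikes: they are no part of the job. What is shaped like the presser but purple is not meant.

How it is judged:
By the outcome, as a careful person would: the job done as asked, in the order asked, and still so for the second after the job is handed in, with the robot touching nothing.
It also fails if it takes over 51 s, if anything falls off the work surface, if the arm or the gripper's body presses on something with over 40 N, if the wrist force passes 120 N, or if a joint passes its speed limit or range.

## Working session

There is one attempt and no reset: what is moved stays moved. The work goes in short steps, Python scripts to look and compute and a tool call to move; the robot and the scene stay as the last step left them, time stands still between calls to the robot, and variables do not carry over. Pictures are saved under pics/ and viewed, at most 10 in all, crops included, and the job is handed in when it is done.

Besides the shell and the picture viewer there is one more tool, called after "Request:" in YAML: its name, and indented under it one key for each argument. send_rows: Moves the arm, as the interface text tells. Its arguments: {"type":"object","properties":{"steps":{"type":"string"},"gripper":{"type":"number"}},"required":["steps"]}

```bash
mkdir -p pics; ls; cat > h.py <<'E'
import numpy as np, cv2
from cell import ctrl
def snap(n,tag):
    d=ctrl.read_camera(n); np.savez(f'{tag}.npz',**{k:np.asarray(v) for k,v in d.items()})
    cv2.imwrite(f'pics/{tag}.png',d['img'][:,:,::-1]); return d
def pts(d):
    K=d['intrinsics'];z=d['z_map'];v,u=np.indices(z.shape)
    p=np.stack([(u-K[0,2])/K[0,0]*z,-(v-K[1,2])/K[1,1]*z,-z],-1)
    return p@np.asarray(d['rotation']).T+d['eye']
E
python3 - <<'E'
from h import *
a=snap('top','top1');b=snap('side','side1')
print(a['eye'],a['rotation'],a['intrinsics'],b['eye'],b['rotation'],ctrl.tcp_to_grasp,[k for k in a])
print(ctrl.sense())
cv2.imwrite('pics/both1.png',np.vstack([a['img'],b['img']])[:,:,::-1][:, :])
E
```

```text
pics
[369.99976222 -22.8719154  912.19995989] [ 0.13934436 -0.1181476  -1.55034895] [[425.46908196   0.         259.34363625]
 [  0.         425.46908196 186.57764194]
 [  0.           0.           1.        ]] [387.17603353 666.0047835  608.09291872] [ 0.13986292 -1.26395157 -2.66267392] 18.700000000000003 ['img', 'z_map', 'intrinsics', 'eye', 'rotation']
{'clock': 0.1, 'q': array([-1.44919239e+00,  2.17674500e-01,  1.61481261e+00,  2.50557508e-05,
        1.31130377e+00, -1.12185493e-01]), 'joint_vel': array([ 3.73307951e-04, -1.38484723e-03, -3.76275101e-03,  9.44244406e-05,
       -2.20393716e-03,  1.52956800e-03]), 'tau': array([-8.10040328e-04, -3.98075509e+01, -3.04972136e+01, -1.75908508e-04,
        4.25644001e-03,  6.32095208e-06]), 'tool_pos': array([ 144.72947125, -607.17122118,  199.18120834]), 'tool_rot': array([-3.11797100e+00, -3.66133351e-01, -2.17522754e-05]), 'ft_force': array([0.48188053, 0.38701452, 0.14844253]), 'moment': array([0.00809325, 0.02300544, 0.00428509]), 'gripper_force': 0.0, 'width': 1.003973630521932}
```

View pics/top1.png

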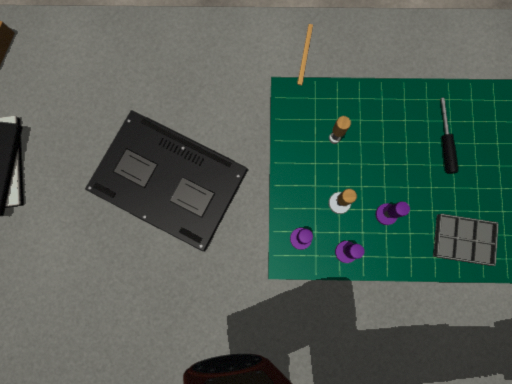

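View pics/side1.png

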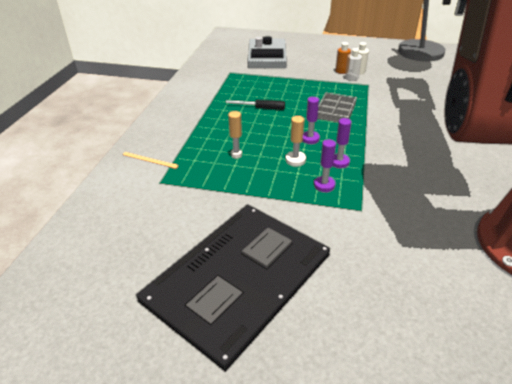

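The top view shows the presser (white broad foot at about (341,203), handle top (349,196)), the slim tool at (336,138), purple decoys at (390,213), (302,238) and (349,251), and covers at (134,168) and (192,196). The side view agrees: presser foot (296,158), covers (214,298) and (267,246).

```bash
cat >> h.py <<'E'
from scipy.spatial.transform import Rotation as R
def rot(d): 
    r=np.asarray(d['rotation']); return r if r.shape==(3,3) else R.from_rotvec(r).as_matrix()
def pts(d):
    K=d['intrinsics'];z=d['z_map'];v,u=np.indices(z.shape)
    p=np.stack([(u-K[0,2])/K[0,0]*z,-(v-K[1,2])/K[1,1]*z,-z],-1)
    return p@rot(d).T+d['eye']
def ray(d,u,v):
    K=d['intrinsics']; return rot(d)@np.array([(u-K[0,2])/K[0,0],-(v-K[1,2])/K[1,1],-1])
def plane(d,u,v,h):
    r=ray(d,u,v); return d['eye']+r*(h-d['eye'][2])/r[2]
def blobs(m,amin=30):
    n,l,s,c=cv2.connectedComponentsWithStats(m.astype(np.uint8))
    return [(c[i],s[i],l==i) for i in range(1,n) if s[i,4]>=amin]
def tri(d1,p1,d2,p2):
    a,b=ray(d1,*p1),ray(d2,*p2)
    s=np.linalg.lstsq(np.c_[a,-b],d2['eye']-d1['eye'],rcond=None)[0]
    x,y=d1['eye']+a*s[0],d2['eye']+b*s[1]; return (x+y)/2,np.linalg.norm(x-y)
E
python3 - <<'E'
from h import *
np.set_printoptions(precision=1,suppress=True)
for t in ['top1','side1']:
    d=dict(np.load(t+'.npz')); P=pts(d); h=cv2.cvtColor(d['img'],cv2.COLOR_RGB2HSV).astype(int)
    H,S,V=h[...,0],h[...,1],h[...,2]
    print(t, 'bench z', np.median(P[330:360,20:150,2]) if t=='top1' else np.median(P[300:380,20:100,2]))
    lap=(V<75)&(S<60)
    x0,x1,y0,y1=(80,255,100,255) if t=='top1' else (130,335,200,370)
    w=np.zeros_like(lap);w[y0:y1,x0:x1]=1
    lb=max(blobs(lap&w),key=lambda b:b[1][4])
    hull=cv2.convexHull(np.argwhere(lb[2])[:,::-1].astype(np.int32)); r=cv2.minAreaRect(hull)
    q=cv2.approxPolyDP(hull,12,True)[:,0]
    print('lap corners',[(c,plane(d,*c,22)[:2]) for c in q])
    fill=cv2.fillConvexPoly(np.zeros(lap.shape,np.uint8),hull,1)
    for c,s,m in blobs((V>70)&(V<140)&(S<60)&(fill>0),200):
        hh=cv2.convexHull(np.argwhere(m)[:,::-1].astype(np.int32)); a=cv2.minAreaRect(hh)
        print('cover',c,s[4],a, 'z',np.median(P[m][:,2]),'ctr22',plane(d,*a[0],23),'ctr31',plane(d,*a[0],31),'depth ctr',P[m].mean(0))
    print('white');
    xx=slice(280,420) if t=='top1' else slice(220,330); yy=slice(100,270) if t=='top1' else slice(90,200)
    w=np.zeros_like(lap);w[yy,xx]=1
    for c,s,m in blobs((V>140)&(S<50)&w,10): print(c,s,plane(d,*c,12),np.median(P[m],0))
    print('wood')
    for c,s,m in blobs((H>5)&(H<22)&(S>100)&(V>60)&w,10):print(c,s,P[m].min(0),P[m].max(0))
    print('purple')
    for c,s,m in blobs((H>130)&(H<165)&(S>80)&w,10):print(c,s,np.median(P[m],0),P[m].max(0))
E
```

```text
top1 bench z -1.0568160514850433
lap corners [(array([247, 169], dtype=int32), array([555.2,  17.5])), (array([204, 251], dtype=int32), array([380.4, 102.8])), (array([ 85, 189], dtype=int32), array([506.5, 361.7])), (array([131, 110], dtype=int32), array([683.5, 275.2]))]
cover [135.  167.9] 730 ((134.70001220703125, 167.60000610351562), (33.98823165893555, 24.59674644470215), 26.56505012512207) z 21.89303646239 ctr22 [554.4 258.2  23. ] ctr31 [552.7 255.7  31. ] depth ctr [553.5 257.1  24.4]
cover [191.4 196.6] 846 ((191.20001220703125, 196.59999084472656), (34.882659912109375, 25.93838882446289), 26.56505012512207) z 29.89074091188502 ctr22 [493.6 134.2  23. ] ctr31 [492.5 132.8  31. ] depth ctr [492.5 132.4  31. ]
white
[332.6 139.4] [330 136   8   6  17] [ 626.  -167.3   12. ] [ 625.2 -166.6   10. ]
[337.1 204.2] [330 192  20  21 195] [ 483.7 -175.2   12. ] [ 480.2 -173.1   10.8]
wood
[341.8 124.7] [334 116  16  21 188] [ 370.  -183.6   65.1] [643.8 -22.9 912.2]
[347.8 196.5] [339 189  17  16 184] [ 370.  -192.4   68.9] [500.5 -22.9 912.2]
purple
[391.4 212. ] [376 202  34  23 5
[... 1105 characters left out ...]
  10   8  58] [ 627.7 -162.6   12. ] [ 627.1 -164.4    9.6]
[295.7 158.6] [285 151  21  15 215] [ 486.1 -172.2   12. ] [ 483.7 -171.3   12.9]
[239.  196.8] [220 192  55   8 238] [582.7  -9.2  12. ] [591.6 -22.3   1.4]
wood
[234.8 124.9] [229 112  12  26 238] [ 387.2 -366.9    2.2] [672.3 666.  608.1]
[297.  129.9] [292 116  12  27 243] [ 475.2 -193.5   60.4] [ 500.4 -164.2  117.6]
purple
[312.3 108.8] [307  97  12  25 245] [ 464.2 -269.9   94.7] [477.7 666.  608.1]
[310.4 137.8] [303 132  16  12 141] [ 461.  -268.4   12.7] [484.1 666.  608.1]
[325.7 153.9] [321 140   9  28 209] [414.2 -86.   93.6] [423.2 666.  608.1]
[322.  184.6] [314 177  16  15 167] [415.7 -85.   12.8] [433.6 -73.4  18.7]
```

The raised cover is the near one, at about (493,134,31). The presser stands near (487,-177). Next I move above it and look with the wrist camera.

Request:
send_rows:
  steps: ".54 -.425 -.025 0 0 0;.54 -.425 -.025 0 0 0;.54 -.425 -.025 0 0 0;.54 -.425 -.025 0 0 0;.54 -.425 -.025 0 0 0;.54 -.425 -.025 0 0 0;.54 -.425 -.025 0 0 0;.54 -.425 -.025 0 0 0;.54 -.425 -.025 0 0 0;.54 -.425 -.025 0 0 0;.54 -.425 -.025 0 0 0;.54 -.425 -.025 0 0 0;.54 -.425 -.025 0 0 0;.54 -.425 -.025 0 0 0;.54 -.425 -.025 0 0 0;.54 -.425 -.025 0 0 0;.54 -.425 -.025 0 0 0;.54 -.425 -.025 0 0 0;.54 -.425 -.025 0 0 0;.54 -.425 -.025 0 0 0"
  gripper: 60

```text
clock: 1.77
tool_pos: [486.6, -175.7, 219.9]
tool_rot: [-3.12, -0.366, 0.001]
ft_force: [0.2, -0.4, 0.2]
width: 0.706
gripper_force: 0.0
```

Request:
send_rows:
  steps: "0 0 0 0 0 0;0 0 0 0 0 0;0 0 0 0 0 0"

```text
clock: 2.02
tool_pos: [485.7, -177.3, 219.9]
tool_rot: [-3.12, -0.367, 0.002]
ft_force: [0.2, -0.3, -0.6]
width: 0.702
gripper_force: 0.0
```

```bash
python3 - <<'E'
from h import *
d=snap('wrist','w1');s=ctrl.sense();print(s['tool_pos'],s['tool_rot'],s['q'],s['ft_force'],d['eye'],d['rotation'],d['intrinsics'])
E
```

```text
[ 485.56210686 -177.63254511  219.93209873] [-3.12015535e+00 -3.65633145e-01  1.83188033e-03] [-4.86124474e-01 -3.09464381e-02  1.84391317e+00 -6.07433306e-04
  1.32963577e+00  8.51512714e-01] [-0.97346079 -0.46463811 -0.56667104] [ 561.98309923 -158.35652779  393.87459359] [-0.26680064  0.21070795 -1.32622406] [[286.56509942   0.         255.35694126]
 [  0.         286.56509942 189.62460295]
 [  0.           0.           1.        ]]
```

View pics/w1.png

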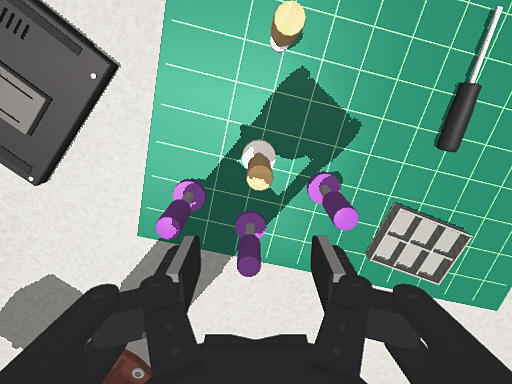

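The wrist view shows the presser between the open fingers, with its foot at about (258,153) and handle top at (260,183). The slim tool is at (288,20) and the purple decoys lie around the presser. Next, refine the axis.

```bash
cat > m.py <<'E'
from h import *
np.set_printoptions(precision=1,suppress=True)
D={t:dict(np.load(t+'.npz')) for t in ['top1','side1','w1']}
C={}
for t,(a,b,c,e) in {'top1':(322,365,182,218),'side1':(282,312,110,172),'w1':(236,282,135,195)}.items():
    d=D[t];h=cv2.cvtColor(d['img'],cv2.COLOR_RGB2HSV).astype(int);H,S,V=h[...,0],h[...,1],h[...,2]
    w=np.zeros(H.shape,bool);w[c:e,a:b]=1
    wood=(H>5)&(H<25)&(S>60)&(V>50)&w; P=pts(d)
    top=wood&(P[...,2]>111)&(P[...,2]<125)
    cn=np.argwhere(top)[:,::-1].astype(np.int32)
    if len(cn): 
        (u,v),r=cv2.minEnclosingCircle(cn); C[t]=(u,v); q=P[top];print(t,'top px',u,v,r,'n',len(q),'depth z',np.median(q[:,2]),'plane115',plane(d,u,v,115),'bounds',q.min(0),q.max(0))
    foot=(S<60)&(V>90)&w
    bl=max(blobs(foot,5),key=lambda x:x[1][4]); hull=cv2.convexHull(np.argwhere(bl[2])[:,::-1].astype(np.int32))[:,0]
    X=np.array([plane(d,*p,10)[:2] for p in hull]); (cx,cy),r=cv2.minEnclosingCircle(X.astype(np.float32)); print(t,'foot',cx,cy,r)
ks=list(C)
for i in range(len(ks)):
    for j in range(i): print(ks[i],ks[j],tri(D[ks[i]],C[ks[i]],D[ks[j]],C[ks[j]]))
# cover, two views
print('cover tri',tri(D['top1'],(191.2,196.6),D['side1'],(266.5,245.5)))
E
python3 m.py
```

```text
top1 top px 348.8939514160156 195.68182373046875 6.94951057434082 n 144 depth z 113.97036698677988 plane115 [ 487.3 -180.3  115. ] bounds [ 475.4 -192.4  111.1] [ 500.5 -167.6  118.4]
top1 foot 487.6055603027344 -180.27310180664062 23.22696304321289
side1 top px 297.5 119.5 5.700977325439453 n 76 depth z 115.91200787654776 plane115 [ 487.7 -177.1  115. ] bounds [ 475.2 -193.5  111. ] [ 500.4 -165.4  118.1]
side1 foot 490.93426513671875 -195.40159606933594 48.05201721191406
w1 top px 259.3951721191406 176.61289978027344 13.356860160827637 n 365 depth z 115.39002890245484 plane115 [ 487.8 -180.2  115. ] bounds [ 474.1 -193.4  111.1] [ 501.  -167.   117.7]
w1 foot 484.751220703125 -180.4011688232422 25.985450744628906
side1 top1 (array([ 487.9, -180.7,  112.9]), np.float64(0.5319159817178328))
w1 top1 (array([ 487.5, -180.4,  113.9]), np.float64(0.21958052150656812))
w1 side1 (array([ 487.8, -180.2,  113.4]), np.float64(0.7207455804178293))
cover tri (array([493.4, 133. ,  29.9]), np.float64(1.3719249308055126))
```

Presser axis: (487.6,-180.3), top at about 114. Descending to grip.

Request:
send_rows:
  steps: ".022 .08 0 0 0 0;0 0 .35 0 0 0;0 0 .35 0 0 0;0 0 .35 0 0 0;0 0 .35 0 0 0;0 0 .35 0 0 0;0 0 .35 0 0 0;0 0 .35 0 0 0;0 0 .35 0 0 0;0 0 .35 0 0 0;0 0 .35 0 0 0;0 0 .35 0 0 0;0 0 0 0 0 0;0 0 0 0 0 0;0 0 0 0 0 0"
  gripper: 60

```text
clock: 3.32
tool_pos: [488.2, -181.0, 67.1]
tool_rot: [3.12, 0.365, 0.001]
ft_force: [0.6, 0.3, -0.4]
width: 0.703
gripper_force: 0.0
```

Request:
send_rows:
  steps: "0 0 0 0 0 0;0 0 0 0 0 0;0 0 0 0 0 0;0 0 0 0 0 0;0 0 0 0 0 0;0 0 0 0 0 0;0 0 0 0 0 0;0 0 0 0 0 0;0 0 0 0 0 0;0 0 0 0 0 0"
  gripper: 0

```text
clock: 4.15
tool_pos: [489.1, -180.8, 67.8]
tool_rot: [3.118, 0.367, 0.003]
ft_force: [-0.3, -0.9, 5.7]
width: 0.301
gripper_force: 59.2
```

Request:
send_rows:
  steps: "0 0 -.1 0 0 0;0 0 -.3 0 0 0;0 0 -.3 0 0 0;0 0 -.3 0 0 0;0 0 -.3 0 0 0;0 0 -.3 0 0 0;0 0 -.3 0 0 0;0 0 -.3 0 0 0;0 0 -.3 0 0 0;0 0 -.3 0 0 0;0 0 -.3 0 0 0;0 0 -.3 0 0 0;0 0 0 0 0 0;0 0 0 0 0 0;0 0 0 0 0 0"

```text
clock: 5.4
tool_pos: [487.5, -179.9, 201.9]
tool_rot: [-3.12, -0.366, 0.001]
ft_force: [-0.3, 0.4, -2.6]
width: 0.302
gripper_force: 59.3
```

```bash
python3 - <<'E'
from h import *
s=ctrl.sense();p=s['tool_pos'];r=R.from_rotvec(s['tool_rot']);print(p,s['tool_rot'],r.as_matrix().round(3),s['ft_force'],s['gripper_force'],s['q'])
print('to cover',r.inv().apply(np.array([493.2,133.2,p[2]])-p)/40)
E
```

```text
[ 487.4824786  -179.87217138  201.86356722] [-3.11954761e+00 -3.66269145e-01  1.37969604e-03] [[ 0.973  0.232 -0.001]
 [ 0.232 -0.973  0.001]
 [-0.001 -0.001 -1.   ]] [-0.29327478  0.39291141 -2.6066989 ] 59.28714394569397 [-4.88616055e-01 -9.68365803e-03  1.85755881e+00  7.00476379e-06
  1.29479063e+00  8.48426593e-01]
to cover [ 1.95196618e+00 -7.58083833e+00  3.85419258e-03]
```

Request:
send_rows:
  steps: ".098 -.379 0 0 0 0;.098 -.379 0 0 0 0;.098 -.379 0 0 0 0;.098 -.379 0 0 0 0;.098 -.379 0 0 0 0;.098 -.379 0 0 0 0;.098 -.379 0 0 0 0;.098 -.379 0 0 0 0;.098 -.379 0 0 0 0;.098 -.379 0 0 0 0;.098 -.379 0 0 0 0;.098 -.379 0 0 0 0;.098 -.379 0 0 0 0;.098 -.379 0 0 0 0;.098 -.379 0 0 0 0;.098 -.379 0 0 0 0;.098 -.379 0 0 0 0;.098 -.379 0 0 0 0;.098 -.379 0 0 0 0;.098 -.379 0 0 0 0"

```text
clock: 7.07
tool_pos: [492.9, 133.7, 200.9]
tool_rot: [3.12, 0.367, -0.004]
ft_force: [-0.1, 0.8, -2.2]
width: 0.298
gripper_force: 59.4
```

Request:
send_rows:
  steps: "0 0 .4 0 0 0;0 0 .4 0 0 0;0 0 .4 0 0 0;0 0 .4 0 0 0;0 0 .4 0 0 0;0 0 0 0 0 0;0 0 0 0 0 0;0 0 0 0 0 0;0 0 0 0 0 0"

```text
clock: 7.82
tool_pos: [494.9, 133.1, 123.6]
tool_rot: [-3.12, -0.366, -0.003]
ft_force: [0.2, 0.5, -3.0]
width: 0.3
gripper_force: 59.5
```

```bash
python3 - <<'E'
from h import *
w=snap('wrist','w2');b=snap('side','side2')
s=ctrl.sense();print(s['tool_pos'],s['tool_rot'],s['ft_force'],s['gripper_force'],w['eye'])
cv2.imwrite('pics/c2.png',np.hstack([cv2.resize(w['img'],(400,300)),cv2.resize(b['img'][120:330,150:400],(400,336))[:300]])[:,:,::-1])
E
```

```text
[494.99893031 133.1486213  123.74114699] [-3.12013516 -0.36633432 -0.00388408] [-0.1571331  -0.46957132 -3.25402257] 59.486446380615234 [570.62619394 151.93911683 297.86889351]
```

View pics/c2.png

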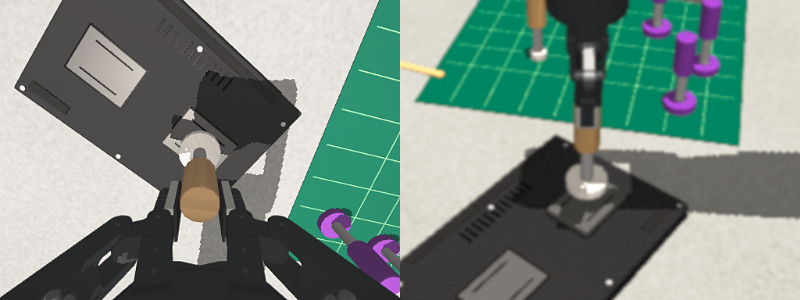

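Left (wrist): the presser is held upright with its foot at about (200,148), above the cover, which is partly hidden. Right (side crop): the foot is at (586,182) above the raised cover. Next, measure the foot, any tilt, and the cover.

```bash
python3 - <<'E'
from h import *
np.set_printoptions(precision=1,suppress=True)
tcp=np.array([494.5,133.1,123.6])
for t in ['w2','side2']:
    d=dict(np.load(t+'.npz'));P=pts(d);hv=cv2.cvtColor(d['img'],cv2.COLOR_RGB2HSV).astype(int);S=hv[...,1];V=hv[...,2]
    near=np.hypot(P[...,0]-tcp[0],P[...,1]-tcp[1])<32
    for n,a,b in [('foot top',64,72),('foot',52,72),('stem',80,105),('handle lo',112,130),('top',166,176)]:
        m=near&(P[...,2]>a)&(P[...,2]<b)
        if m.sum()>5:
            q=P[m];(cx,cy),r=cv2.minEnclosingCircle(q[:,:2].astype(np.float32));print(t,n,m.sum(),cx,cy,r,'zmed',np.median(q[:,2]),q.min(0),q.max(0))
# cover outline in initial views, edges, laptop frame check
c=[]
for t,cs in [('top1',[(247,169),(204,251),(85,189),(131,110)]),('side1',[(328,248),(226,369),(138,301),(246,206)])]:
    d=dict(np.load(t+'.npz')); X=np.array([plane(d,*p,22)[:2] for p in cs]); 
    X=X if t=='top1' else X[[3,0,1,2]]
    c.append(X.mean(0)); v=(X[2]-X[1]+X[3]-X[0])/2;yaw=np.arctan2(v[1],v[0])-np.pi/2
    M=np.array([[np.cos(yaw),-np.sin(yaw)],[np.sin(yaw),np.cos(yaw)]]);print(t,'centre',c[-1],'yaw',np.degrees(yaw),'cover',c[-1]+M@[-10,-70],'other',c[-1]+M@[-10,70],np.linalg.norm(v))
E
```

```text
w2 foot top 1471 493.70086669921875 133.3104705810547 22.99555206298828 zmed 68.29088434315233 [474.9 110.4  64.1] [516.1 155.9  71.8]
w2 foot 1549 493.70086669921875 133.3104705810547 22.99555206298828 zmed 68.24809265075564 [474.9 110.4  56.7] [516.2 155.9  71.8]
w2 stem 122 494.56292724609375 133.70535278320312 6.833947658538818 zmed 88.53821640889987 [493.  127.   80.2] [500.6 140.4  98.1]
w2 handle lo 263 495.41363525390625 133.7366943359375 13.691495895385742 zmed 124.097999000132 [494.  120.1 115.2] [507.4 147.4 129.9]
w2 top 2716 500.50970458984375 135.20065307617188 26.387165069580078 zmed 171.17036694877567 [479.8 109.5 166. ] [509.7 160.9 176. ]
side2 foot top 339 494.6506042480469 134.20065307617188 23.76942253112793 zmed 68.979406776367 [472.9 110.8  64.1] [517.7 157.8  71.9]
side2 foot 404 494.6506042480469 134.20065307617188 23.76942253112793 zmed 68.69855480934473 [472.8 110.8  55.8] [517.7 157.8  71.9]
side2 stem 92 495.0149841308594 134.27687072753906 7.181800842285156 zmed 92.71991501001304 [488.1 131.2  80.6] [502.2 141.  104.8]
side2 handle lo 95 494.783935546875 136.0726318359375 13.824456214904785 zmed 123.24032230605417 [481.  133.1 116.1] [508.6 148.5 129.9]
side2 top 81 494.52569580078125 145.7015838623047 16.087587356567383 zmed 170.32519531457876 [480.6 135.8 166.1] [507.9 161.7 176. ]
top1 centre [531.4 189.3] yaw -26.218285445971368 cover [491.5 130.9] other [553.3 256.5] 287.87970997233646
side1 centre [530.3 198.7] yaw -24.214799145671417 cover [492.4 139. ] other [549.9 266.7] 287.1043621687955
```

Foot centre is at about (494,133.6), upright, underside z≈56; cover centre is (493,133), z≈31. That is well centred, so I descend.

Request:
send_rows:
  steps: "-.02 0 .2 0 0 0;0 0 .15 0 0 0;0 0 .1 0 0 0;0 0 .1 0 0 0;0 0 0 0 0 0;0 0 0 0 0 0"

```text
clock: 8.42
tool_pos: [492.8, 132.8, 99.9]
tool_rot: [3.12, 0.366, -0.001]
ft_force: [-0.3, 0.7, -3.0]
width: 0.299
gripper_force: 59.6
```

Request:
send_rows:
  steps: "0 0 .025 0 0 0;0 0 .025 0 0 0;0 0 .025 0 0 0;0 0 .025 0 0 0;0 0 0 0 0 0"

```text
clock: 8.83
tool_pos: [494.8, 133.2, 99.0]
tool_rot: [-3.12, -0.367, -0.004]
ft_force: [-1.7, -0.8, 6.6]
width: 0.304
gripper_force: 60.5
```

Request:
send_rows:
  steps: "0 0 .025 0 0 0;0 0 .025 0 0 0;0 0 .025 0 0 0;0 0 0 0 0 0"

```text
clock: 9.17
tool_pos: [493.1, 132.8, 93.2]
tool_rot: [3.12, 0.366, 0.0]
ft_force: [0.8, 0.4, -3.3]
width: 0.299
gripper_force: 59.5
```

The force rose and then fell away: it snapped. I'll follow down to confirm it's home.

Request:
send_rows:
  steps: "0 0 .025 0 0 0;0 0 .025 0 0 0;0 0 .025 0 0 0;0 0 0 0 0 0;0 0 0 0 0 0"

```text
clock: 9.58
tool_pos: [493.4, 132.9, 90.8]
tool_rot: [-3.12, -0.366, -0.0]
ft_force: [-1.6, -0.7, 2.8]
width: 0.296
gripper_force: 60.1
```

Request:
send_rows:
  steps: "0 0 .025 0 0 0;0 0 .025 0 0 0;0 0 0 0 0 0"

```text
clock: 9.83
tool_pos: [494.7, 133.2, 90.9]
tool_rot: [-3.12, -0.366, -0.004]
ft_force: [-3.5, -0.0, 11.1]
width: 0.297
gripper_force: 61.0
```

Request:
send_rows:
  steps: "0 0 -.1 0 0 0;0 0 -.25 0 0 0;0 0 -.3 0 0 0;0 0 -.3 0 0 0;0 0 -.3 0 0 0;0 0 -.3 0 0 0;0 0 -.3 0 0 0;0 0 -.3 0 0 0;0 0 -.3 0 0 0;0 0 -.3 0 0 0;0 0 0 0 0 0"

```text
clock: 10.75
tool_pos: [495.4, 133.2, 202.1]
tool_rot: [-3.12, -0.367, -0.01]
ft_force: [1.4, 0.1, -1.6]
width: 0.303
gripper_force: 59.5
```

Request:
send_rows:
  steps: "-.098 .379 0 0 0 0;-.098 .379 0 0 0 0;-.098 .379 0 0 0 0;-.098 .379 0 0 0 0;-.098 .379 0 0 0 0;-.098 .379 0 0 0 0;-.098 .379 0 0 0 0;-.098 .379 0 0 0 0;-.098 .379 0 0 0 0;-.098 .379 0 0 0 0;-.098 .379 0 0 0 0;-.098 .379 0 0 0 0;-.098 .379 0 0 0 0;-.098 .379 0 0 0 0;-.098 .379 0 0 0 0;-.098 .379 0 0 0 0;-.098 .379 0 0 0 0;-.098 .379 0 0 0 0;-.098 .379 0 0 0 0;-.098 .379 0 0 0 0"

```text
clock: 12.42
tool_pos: [486.7, -180.8, 197.8]
tool_rot: [-3.12, -0.366, 0.001]
ft_force: [0.2, -1.0, -3.3]
width: 0.302
gripper_force: 59.6
```

Request:
send_rows:
  steps: "0 0 0 0 0 0;0 0 0 0 0 0;0 0 0 0 0 0"

```text
clock: 12.67
tool_pos: [486.8, -179.6, 197.9]
tool_rot: [-3.119, -0.366, 0.001]
ft_force: [-0.9, 0.0, -3.2]
width: 0.299
gripper_force: 59.7
```

```bash
python3 - <<'E'
from h import *
np.set_printoptions(precision=1,suppress=True)
for n in ['top','side']:
    d=snap(n,n+'3');P=pts(d)
    for c in [(493,133),(554,258)]:
        m=(np.hypot(P[...,0]-c[0],P[...,1]-c[1])<22)&(P[...,2]<60);print(n,c,m.sum(),np.median(P[m][:,2]) if m.any() else None)
s=ctrl.sense();print(s['tool_pos'],s['tool_rot'],s['gripper_force'],s['ft_force'])
E
```

```text
top (493, 133) 338 21.95292475144163
top (554, 258) 325 21.951651064360703
side (493, 133) 335 24.083793204221024
side (554, 258) 477 24.270903639579956
[ 486.9 -179.4  198.1] [-3.1 -0.4  0. ] 59.65689539909363 [-0.4 -0.1 -2.6]
```

View pics/side3.png

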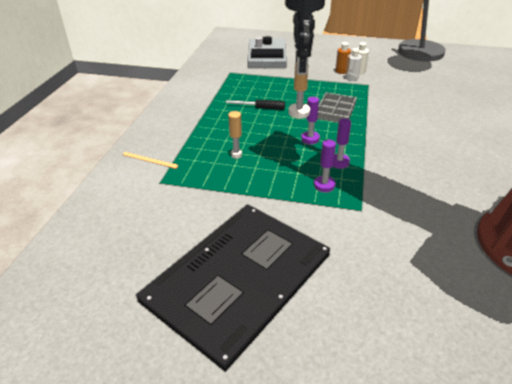

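The side view shows both covers at the same height, so it is home; the slim tool is untouched at (236,140), and the presser is held over the mat. Next, set it down.

Request:
send_rows:
  steps: "0 0 .3 0 0 0;0 0 .3 0 0 0;0 0 .3 0 0 0;0 0 .3 0 0 0;0 0 .3 0 0 0;0 0 .3 0 0 0;0 0 .3 0 0 0;0 0 .3 0 0 0;0 0 .3 0 0 0;0 0 .3 0 0 0;0 0 .1 0 0 0;0 0 0 0 0 0;0 0 0 0 0 0"

```text
clock: 13.85
tool_pos: [487.2, -180.3, 74.2]
tool_rot: [-3.12, -0.366, 0.0]
ft_force: [0.2, 0.2, -2.5]
width: 0.297
gripper_force: 59.7
```

Request:
send_rows:
  steps: "0 0 .025 0 0 0;0 0 .025 0 0 0;0 0 .025 0 0 0;0 0 0 0 0 0;0 0 0 0 0 0"

```text
clock: 14.27
tool_pos: [487.3, -180.3, 71.7]
tool_rot: [3.12, 0.366, 0.001]
ft_force: [0.3, 0.8, -1.5]
width: 0.299
gripper_force: 59.7
```

Request:
send_rows:
  steps: "0 0 .025 0 0 0;0 0 .025 0 0 0;0 0 0 0 0 0;0 0 0 0 0 0"

```text
clock: 14.6
tool_pos: [487.0, -180.2, 69.3]
tool_rot: [-3.12, -0.366, 0.0]
ft_force: [-0.5, 0.3, -1.6]
width: 0.301
gripper_force: 59.7
```

Request:
send_rows:
  steps: "0 0 .02 0 0 0;0 0 .02 0 0 0;0 0 0 0 0 0;0 0 0 0 0 0"

```text
clock: 14.93
tool_pos: [487.2, -180.4, 67.9]
tool_rot: [3.12, 0.366, 0.0]
ft_force: [0.8, -0.7, -2.1]
width: 0.302
gripper_force: 59.8
```

Request:
send_rows:
  steps: "0 0 .02 0 0 0;0 0 0 0 0 0;0 0 0 0 0 0"

```text
clock: 15.18
tool_pos: [487.6, -180.4, 67.8]
tool_rot: [3.12, 0.366, 0.001]
ft_force: [-0.8, 1.2, 4.4]
width: 0.305
gripper_force: 60.3
```

Request:
send_rows:
  steps: "0 0 .015 0 0 0;0 0 0 0 0 0;0 0 0 0 0 0"

```text
clock: 15.43
tool_pos: [487.8, -180.5, 67.8]
tool_rot: [3.12, 0.366, 0.002]
ft_force: [-2.7, 1.5, 8.1]
width: 0.298
gripper_force: 60.7
```

It's on the bench. I ease off slightly, release, and rise.

Request:
send_rows:
  steps: "0 0 -.015 0 0 0;0 0 0 0 0 0"

```text
clock: 15.6
tool_pos: [487.6, -180.5, 67.8]
tool_rot: [3.12, 0.366, 0.001]
ft_force: [-2.1, 0.8, 5.5]
width: 0.303
gripper_force: 60.4
```

Request:
send_rows:
  steps: "0 0 0 0 0 0;0 0 0 0 0 0;0 0 0 0 0 0;0 0 0 0 0 0;0 0 0 0 0 0;0 0 0 0 0 0;0 0 0 0 0 0;0 0 0 0 0 0"
  gripper: 60

```text
clock: 16.27
tool_pos: [487.1, -180.3, 66.9]
tool_rot: [-3.12, -0.366, 0.0]
ft_force: [0.1, -0.6, -0.5]
width: 0.704
gripper_force: 0.0
```

Request:
send_rows:
  steps: "0 0 -.1 0 0 0;0 0 -.2 0 0 0;0 0 -.3 0 0 0;0 0 -.3 0 0 0;0 0 -.3 0 0 0;0 0 -.4 0 0 0;0 0 -.4 0 0 0;0 0 -.4 0 0 0;0 0 -.4 0 0 0;0 0 -.4 0 0 0;0 0 -.4 0 0 0;0 0 0 0 0 0;0 0 0 0 0 0;0 0 0 0 0 0"

```text
clock: 17.43
tool_pos: [486.8, -180.1, 210.9]
tool_rot: [-3.12, -0.366, 0.0]
ft_force: [-0.2, -0.2, -0.4]
width: 0.703
gripper_force: 0.0
```

```bash
python3 - <<'E'
from h import *
d=snap('side','side4');w=snap('wrist','w4')
cv2.imwrite('pics/c4.png',np.hstack([cv2.resize(w['img'],(400,300)),cv2.resize(d['img'],(400,300))])[:,:,::-1])
s=ctrl.sense();print(s['clock'],s['tool_pos'],s['width'],s['ft_force'])
E
```

```text
17.5333 [ 486.25497842 -179.7976411   209.73509973] 0.6990172443491992 [-0.76803177 -0.03876794  0.54388553]
```

View pics/c4.png

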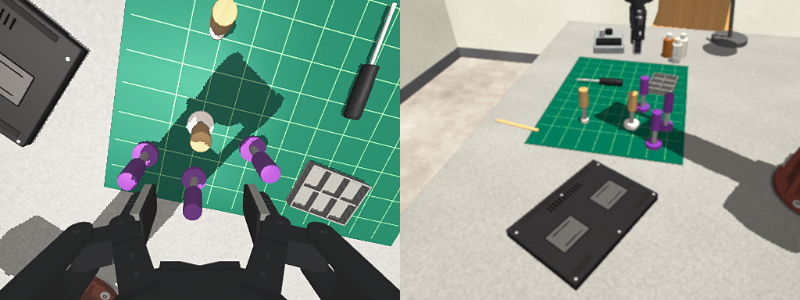

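The presser stands upright at its old spot (wrist (201,125), side (632,110)) with the gripper clear above it, and everything else is undisturbed.

```bash
python3 -c "
from cell import ctrl
print(ctrl.hand_in())"
```

```text
the job is handed in; nothing more can be done
None
```

The raised cover is pressed home, level with the one beside it; the broad-footed presser stands upright where it started on the bench, clear of the laptop; the slim tool was left alone; the job was handed in at about 17.5 s.

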